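Unclip a flat battery pack from a sampling pump and snap it into the charger

ROBOT

A 7-joint arm with a two-finger parallel gripper is mounted at the origin on the work surface; the furniture and walls round the work are solid. World frame = base frame: x ahead of the robot, y to its left, z up, the work surface at z = 0. Lengths are in m, angles in degrees, forces in N, time in s.
With the tool pointing down it reaches from about 0.35 to 0.9 m from the base axis. Payload 7.2 kg.
Tool frame: the origin (TCP) lies at the very end of the fingers, on their centre line; the grasp point (between the pads) lies 19 mm behind it (r.tcp_to_grasp is the distance from the TCP to the grasp point, in m); z points along the fingers, x is the direction in which the jaws open and shut, and the axes are right-handed (so a half turn about z gives the same grasp; the last joint's range is limited). The gripper opens to 85 mm and grips with 20 to 120 N. Pads are 22 mm wide; open, the fingers measure 114 mm over their backs; the gripper's body (76 mm by 85 mm) begins 54 mm behind the grasp point. The pads swing forward as they close: fully open they stand 13 mm farther back than shut.
Start: joints at [72.983, 23.554, -0.728, 91.456, 0.321, 64.991, -4.71], TCP at [0.142, -0.609, 0.231] pointing down, gripper open.
Joint ranges: [-169.25, 169.25], [-16.82, 113.86], [-84.01, 82.57], [7.8, 145.47], [-59.2, 239.2], [7.22, 106.19], [-163.78, 163.78]. Speed limits (degrees/s): [136.94, 136.94, 172.46, 172.46, 180, 180, 180].

INTERFACE

Orientations are given as [roll, pitch, yaw] about the fixed x, y, z axes, in that order (R = Rz(yaw) Ry(pitch) Rx(roll)).
In Python, from plant import r gives the robot as it stands.
- The arm moves only by the tool play_rows, never from a script. Its argument "plan" is a list of rows, each an object with "linear": the shift along the tool's x, y, z in units of 0.02 m (1.0 is 0.02 m), a list of three; "rotation": the turn, a rotation vector about the tool's x, y, z in units of 6 degrees (1.0 is 6 degrees), a list of three; "claw": the opening, from -1 (shut) to 1 (fully open). In form: [{"linear": [tx, ty, tz], "rotation": [ax, ay, az], "claw": claw}, ...]. A call has 1 to 12 rows; each row shifts and turns the pose as measured when the row begins, along the tool's axes as they then stand; what a row does not reach is not made up. A row lasts 1/10 s, in which the tool goes at most 50 mm and 8.59 degrees, less where a joint would pass 70% of its speed; a pose out of reach is approached as far as the arm can. A call with a number of a shift or a turn outside -1 to 1 is refused whole. A call with a gripper value outside its range is refused whole. The fingers move at their own pace and stop on an object; the grip force is fixed at half the most. Time passes only in rows, so rows that do not move let the fingers close. It gives the time, the measured TCP pose, the force and the opening at its end, in the units of the state.
- r.observe(): the state, without advancing time (a new reading comes with each control period).
- r.camera(name): name is "side" or "top"; returns a dict with "frame" (420x560x3 uint8, red, green, blue), "K" (3x3 intrinsics, pixels), "R" (3x3) and "t" (3): a world point X has camera coordinates R X + t. Camera axes: x right, y down, z forward; pixel columns grow to the right and rows downward; lengths in m; the calibration is good to about 2 mm. A picture is of the moment at which its call begins. There is no depth.
- r.sign_off(): hands the job in, once; it reports no verdict.
The state is a dict: "clock": time; "qpos": joint angles; "joint_velocities": joint speeds; "tau": joint torques, N m; "position": TCP position; "orientation": TCP orientation; "ft_force": force on the tool from outside, world axes, zero at the start; "ft_torque": the same for the moment, N m; "finger_gap": finger opening in m.
Only numpy, scipy, OpenCV 4.12 (cv2) and the standard library are available. Lean on these libraries where they do the work, as an engineer would, in place of code of your own. Each camera call takes 0.05 s, during which the arm holds its last target. There are 200 camera calls.

TASK

The sampling pump's battery pack is flat: pinch its sprung tab fully in and, keeping it in, lift the pack straight out of the pump without wrenching it against the latch or the housing. Lower it into the empty charger, tab towards the cut-out in the charger's front wall, let go, and press its top down, gently but firmly enough, until the latch snaps and the pack stays down by itself. Leave the other charger, the bottle and the glassware alone.

Things in the scene. Friction and masses are not known exactly. Their poses are not given: they have to be found in the camera images.
- pack_mid (a point): Flat battery pack, clipped in the pump: grey block 34 x 40 x 100 mm, about 0.12 kg, black snap tab on its -x face. This point: half-way up (50 mm over its underside), 12 mm behind the block's -x face, 22 mm before its +x face, mid-width in y. z runs up the pack. Latched in the pump it is 10 mm below the bay's mouth.
- tab_pad (a point): Middle of the ribbed thumb pad (25 mm high, 19 mm wide) on the tab, a sprung arm hinged at the pack's foot; 28 mm before and 30 mm above pack_mid. Pressed to +x it goes in 10 mm, against 1.5 N at first, 3 N at the end. The pack is 51 mm over pad and back when free, 40 to 41 mm with the tab right in; the hook clears the lip only once the pad is in by 6 to 8 mm.
- pump_bay (a point): Centre of the mouth of the bay in the pump, a fixed grey box with dial and display, 80 x 154 mm; 68 mm over the table, in the plane of the bay's rim. Axes as of the latched pack: tab to -x, z up. The bay is 62 mm deep, 1.25 mm clear of the pack all round. The tab's hook sits under a lip at its -x side.
- charger_bay (a point): Centre of the mouth of the empty charger's bay; fixed white block 80 x 68 x 88 mm, front (-x) wall cut out for the tab, low apron before it. 88 mm over the table, in the rim's plane; axes as of a pack latched in it. 1.25 mm clear all round, rim sloped 4 mm. Deeper than the pump's: latched, pack_mid is 30 mm below this point and the pack stands 20 mm out, too little to push it home in a pinch.
- pack: The same pack; origin at its underside, 50 mm below pack_mid, same axes. The hook on its tab, 6 mm proud, lies level with pack_mid, flat on top, ramped below: let go above the latched depth, the pack stays 8 to 14 mm too high, the hook resting on the charger's lip, until its top is pressed.
- pump: The pump; origin on the table, 42 mm to the +y side of its bay's centre line, axes as of pump_bay. A sprung contact block in its bay's floor pushes the latched pack up with 5 N.
- charger: The empty charger; origin on the table under the centre of its bay, axes as of charger_bay. A sprung contact block in its bay pushes the pack up with 5 N at first, 10 N at the latched depth; pressing the pack home takes 13 to 21 N on its top, and an unlatched pack is pushed up again.
- charger_floor: Hard floor of the empty charger's bay, inside it, 6 mm over the table, reached 2 mm below the latched depth; 25 N on it is the limit, on top of the 11 N that the sprung block takes.
- charger_busy: The other charger, same shape, with another pack already latched in it (its top 108 mm over the table); origin on the table under the centre of its bay. Which charger stands left varies.
- dropper_1: Brown dropper bottle with black cap, 34 mm across, 102 mm tall, loose, upright; origin at the centre of its underside.
- flask_1: Clear conical flask, 61 mm across, 105 mm tall, loose, upright; origin at the centre of its underside.
- beaker_small: Small clear glass beaker, 55 mm across, 58 mm tall, loose, upright; origin at the centre of its underside.
Not all that is in view belongs to the job. There is more than one size of the pack; the job needs the larger.

How it is judged:
By the outcome, as a careful person would: the job done as asked, in the order asked, and still so for the second after the job is handed in, with the robot touching nothing.
It also fails if it takes over 67 s, if anything falls off the work surface, if the arm or the gripper's body presses on something with over 40 N, if the wrist force passes 120 N, or if a joint passes its speed limit or range.

## Working session

There is one attempt and no reset: what is moved stays moved. The work goes in short steps, Python scripts to look and compute and a tool call to move; the robot and the scene stay as the last step left them, time stands still between calls to the robot, and variables do not carry over. Pictures are saved under pics/ and viewed, about 8 in all and at most 12, crops included, and the job is handed in when it is done.

Besides the shell and the picture viewer there is one more tool, called as name(argument=value, ...), one argument or row to a line, values as JSON. play_rows: Moves the arm, as the interface text tells. Its arguments: {"type":"object","properties":{"plan":{"type":"array"}},"required":["plan"]}

```bash
mkdir -p pics; ls
python3 - <<'E'
from plant import r
import cv2
print(r.observe(), r.tcp_to_grasp)
for n in("top","side"):
    c=r.camera(n); cv2.imwrite(f"pics/{n}0.png",c["frame"][:,:,::-1]); print(n,c["K"].tolist(),c["R"].tolist(),c["t"].tolist())
E
```

```text
pics
{'clock': 0.0, 'qpos': array([72.98347165, 23.59879732, -0.72801727, 91.50542323,  0.32304777,
       64.98896791, -4.70940099]), 'joint_velocities': array([ 0.02611175, -0.03183255, -0.0115385 ,  0.00672751,  0.00208816,
        0.04097532, -0.16383633]), 'tau': array([-1.99333267e-04, -6.00629067e+01,  6.82598501e-01, -2.99405676e+01,
        1.39207294e-02,  1.07974053e-02,  1.99512215e-05]), 'position': array([ 0.14158331, -0.60824064,  0.23045655]), 'orientation': array([ 1.79991424e+02,  9.07467521e-02, -7.68886916e+01]), 'ft_force': array([-0.41305778, -0.5519124 ,  0.55834999]), 'ft_torque': array([0.02671406, 0.02425017, 0.03818436]), 'finger_gap': 0.08576577881606899} 0.0187
top [[505.8006401102795, 0.0, 284.8241726642812], [0.0, 505.8006401102795, 214.64040627690756], [0.0, 0.0, 1.0]] [[-0.01862684298167521, -0.9993817708208237, 0.02981806284067618], [-0.9928817327602184, 0.014980252548540351, -0.11815860859305997], [0.1176388773815953, -0.03180673174999979, -0.9925469391136026]] [-0.02414145233122749, 0.5396899404625026, 0.8983865293486231]
side [[422.8319676863294, 0.0, 286.14335780180426], [0.0, 422.8319676863294, 210.66494808803165], [0.0, 0.0, 1.0]] [[0.9695906991265091, -0.24461384396935745, 0.007612063182990972], [-0.10133737092098798, -0.4296003423280951, -0.8973150411791866], [0.22276582642359916, 0.8692569316434114, -0.44132502010161695]] [-0.5348124158025392, 0.11321082231468571, 0.7612987725985617]
```

View pics/top0.png

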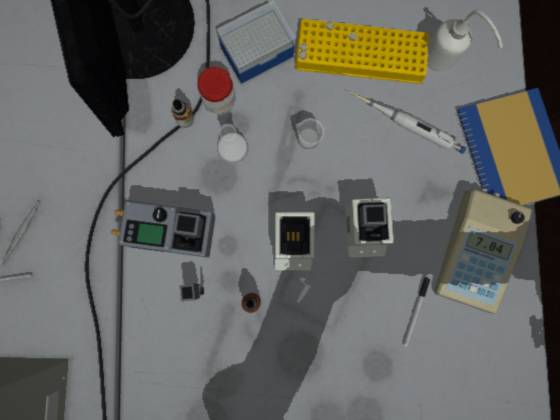

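View pics/side0.png

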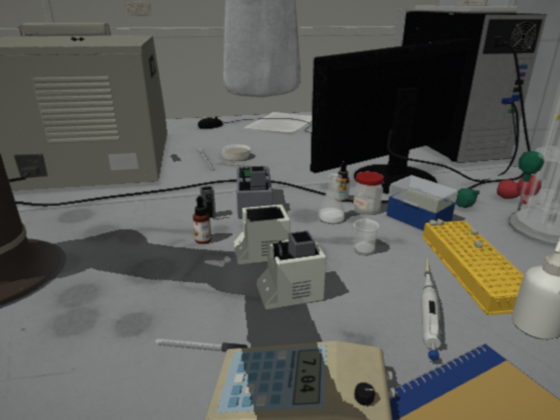

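The top view has the pump at about (165,228) with its pack at (190,230), the empty charger at (295,235) and the busy one at (373,222). The dropper is at (251,302), the flask at (232,143), the beaker at (309,130) and a small decoy pack at (190,292). +x is up in the image and +y is left. Next I'll zoom in.

Run:
```python
import cv2,numpy as np
t=cv2.imread("pics/top0.png"); s=cv2.imread("pics/side0.png")
a=cv2.resize(t[180:280,110:230],None,fx=5,fy=5,interpolation=cv2.INTER_CUBIC)
b=cv2.resize(t[190:280,260:330],None,fx=5,fy=5,interpolation=cv2.INTER_CUBIC)
def grid(im,x0,y0,f):
    for x in range(0,im.shape[1],10*f): cv2.line(im,(x,0),(x,6),(0,0,255),1); cv2.putText(im,str(x0+x//f),(x,16),0,.35,(0,0,255),1)
    for y in range(0,im.shape[0],10*f): cv2.line(im,(0,y),(6,y),(0,0,255),1); cv2.putText(im,str(y0+y//f),(8,y+4),0,.35,(0,0,255),1)
    return im
a=cv2.convertScaleAbs(a,alpha=1.6,beta=10)
cv2.imwrite("pics/a.png",grid(a,110,180,5))
c=cv2.resize(s[155:315,195:335],None,fx=3,fy=3,interpolation=cv2.INTER_CUBIC)
b=grid(b,260,190,5); c=grid(c,195,155,3)
o=np.zeros((480,770,3),np.uint8); o[:450,:350]=b;o[:480,350:770]=c
cv2.imwrite("pics/b.png",o)
```

```text
(no output)
```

View pics/a.png

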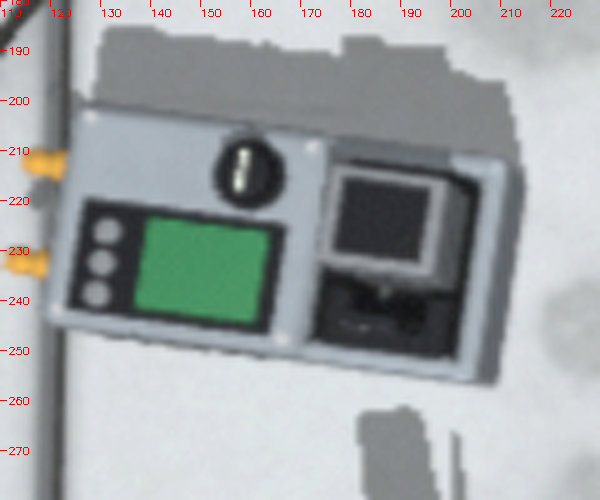

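View pics/b.png

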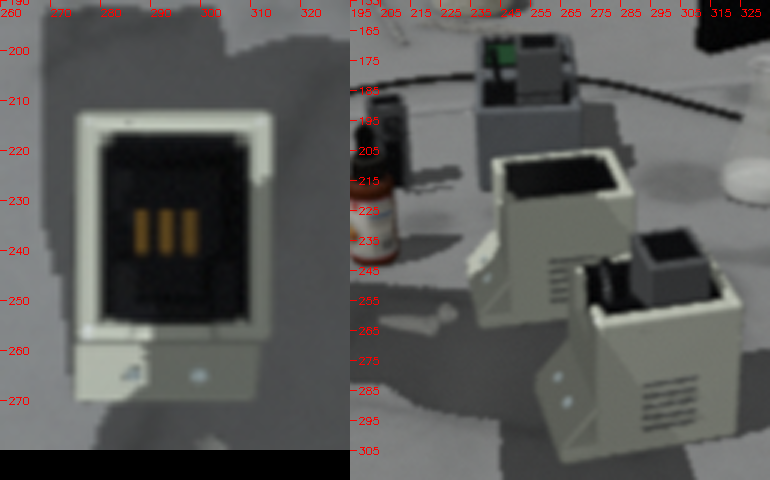

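The pack top is the grey frame with corners near (176,213), (199,215), (196,235) and (174,232). The empty charger's outer rim runs from about (275,212) to (313,257), and its bay is dark with the contacts at (294,232). Next I'll cast rays for these.

```bash
cat > h.py <<'E'
import numpy as np
def ray(c,uv,z):
    K,R,t=c["K"],c["R"],c["t"]; uv=np.atleast_2d(np.array(uv,float))
    d=(np.linalg.inv(K)@np.c_[uv,np.ones(len(uv))].T).T@R
    o=-R.T@t
    return o+d*((z-o[2])/d[:,2])[:,None]
def proj(c,X):
    p=np.atleast_2d(X)@c["R"].T+c["t"]; p=p@c["K"].T; return p[:,:2]/p[:,2:]
E
python3 - <<'E'
from plant import r
from h import *
import cv2
np.set_printoptions(precision=4,suppress=True)
c=r.camera("top"); print(-c["R"].T@c["t"])
P=lambda n,uv,z:print(n,ray(c,uv,z)[:,:2].tolist() if 0 else ray(c,uv,z)[:,:2].round(4).tolist())
P("packtop",[(176.5,212.5),(197.5,214.5),(195.5,235.5),(174,232.5)],.108)
P("pumptop",[(127,200.5),(211,211),(206,257),(120,244.5)],.068)
P("pumpbay",[(177,212),(204,214.5),(200.5,252),(172.5,248)],.068)
P("chrim",[(275.5,212.5),(313.5,212.5),(313,257.5),(275.5,257.5)],.088)
P("chbay",[(280,217),(308.5,217),(308.5,254),(280,254)],.088)
# subpixel: rows/cols gradients
g=cv2.cvtColor(c["frame"],cv2.COLOR_RGB2GRAY).astype(int)
print("row228",g[228,270:320]); print("row222", g[222,168:210]); print("col294",g[205:275,294]);print("col185",g[205:240,185])
b=c["frame"][205:265,345:400,::-1].copy()
b=cv2.resize(b,None,fx=8,fy=8,interpolation=cv2.INTER_CUBIC)
for i in range(0,440,40): cv2.putText(b,str(345+i//8),(i,10),0,.35,(0,0,255),1)
for i in range(0,480,40): cv2.putText(b,str(205+i//8),(0,i+4),0,.35,(0,0,255),1)
cv2.imwrite("pics/busy.png",b)
E
```

```text
[ 0.4297 -0.0036  0.9562]
packtop [[0.5366, 0.1511], [0.5327, 0.116], [0.4974, 0.1193], [0.503, 0.155]]
pumptop [[0.5642, 0.2451], [0.5434, 0.098], [0.4627, 0.1068], [0.487, 0.2558]]
pumpbay [[0.5425, 0.1575], [0.5374, 0.1103], [0.4716, 0.1163], [0.4794, 0.1649]]
chrim [[0.5366, -0.0154], [0.5356, -0.0812], [0.4579, -0.0784], [0.459, -0.0141]]
chbay [[0.5286, -0.023], [0.5279, -0.0724], [0.464, -0.0708], [0.4649, -0.0219]]
row228 [ 79  78  79  79  85 129 164 177 173 127  62  23  21  25  19  17  16  14
  16  16  16  17  15  14  16  16  16  15  17  15  15  14  15  15   8  10
   8  11  13  38  87 106 107 103  83  71  71  71  72  73]
row222 [105 105 106 105 103  97  79  83  87  63  34  23  22  23  23  23  23  23
  23  24  23  24  23  23  23  21  28  59  82  85  67  51  48  45  43  31
  22  46  84 101 104  98]
col294 [ 77  78  78  79  78  78  85 134 168 187 185 101  34  20  16  15  14   9
  10  15  15  16  15  16  13  15  20  40  45  45  46  46  45  46  45  34
  19  16  15  16  14  14  17  16  10  11  15  15  17  37  94 108 104  89
  97  99  99  98  98  99  98  99  99  99  99  80  73  74  73  73]
col185 [78 78 76 60 60 62 57 35 33 75 80 45 23 22 23 22 22 23 23 22 23 22 22 23
 24 28 50 84 88 67 45 39 27 23 18]
```

View pics/busy.png

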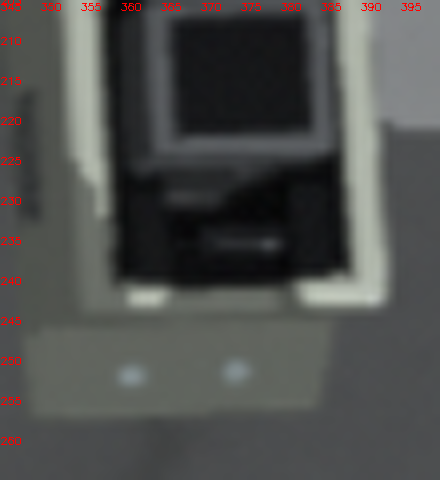

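Run:
```python
import cv2,numpy as np
t=cv2.imread("pics/top0.png")
b=cv2.resize(cv2.convertScaleAbs(t[190:265,342:402],alpha=1.8,beta=10),None,fx=8,fy=8,interpolation=cv2.INTER_CUBIC)
for i in range(0,480,40): cv2.putText(b,str(342+i//8),(i,10),0,.35,(0,0,255),1)
for i in range(0,600,40): cv2.putText(b,str(190+i//8),(0,i+4),0,.35,(0,0,255),1)
cv2.imwrite("pics/busy2.png",b)
g=cv2.cvtColor(t,cv2.COLOR_BGR2GRAY)
print("col374",g[192:250,374]);print("col366",g[192:250,366]); print("row212",g[212,346:398])
```

```text
col374 [ 78  79  78  79  78  83 118 150 122 106  68  30  37  78  64  35  23  22
  23  23  23  23  23  23  22  22  24  24  24  39  83  88  67  60  49  42
  31  16   9  10   8  21  29  44  27  14  11  14  35  94 106 102  89  96
  98  98  99 103]
col366 [ 78  79  79  78  78  79  93 142 120 108  82  38  29  74  85  60  49  48
  48  48  57  59  59  59  63  64  63  64  69  72  78  87  68  59  42  39
  38  52  42  19  15  15  16  16  16  16  17  19  45 103 110 103  93  94
  97  98  98  99]
row212 [ 80  82  82  82  81  81  91 138 170 178 167 111  44  22  34  39  43  68
  86  86  57  27  23  21  22  22  23  22  23  21  22  23  22  23  24  23
  26  49  78  84  69 129 169 177 168 139 130 133 133 133 132 133]
```

View pics/busy2.png

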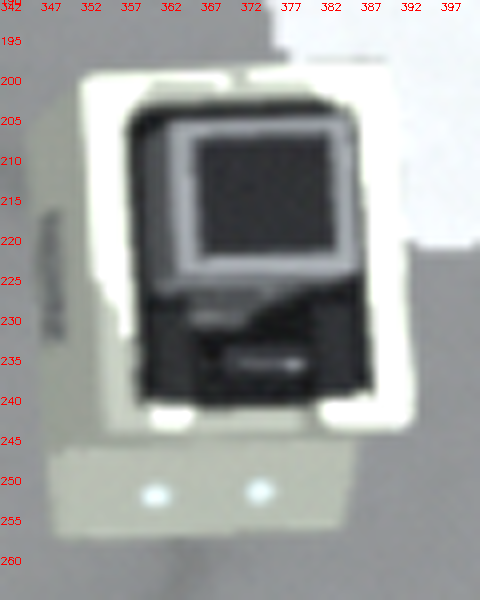

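Run:
```python
from plant import r
from h import *
np.set_printoptions(precision=4,suppress=True)
c=r.camera("top")
P=lambda n,uv,z:print(n,ray(c,uv,z)[:,:2].round(4).tolist())
P("busy outer back/inner back/inner front/outer front",[(374,197.7),(374,202),(374,240.6),(374,243.9)],.088)
P("busy pack back/front",[(374,204.6),(374,224.3)],.108)
P("busy pack L/R",[(362.7,212),(386.2,212)],.108)
P("busy outer L/R",[(352.6,212),(390.8,212)],.088)
P("busy corners front L/R",[(355,243.7),(393.3,243)],.088)
P("empty back/ib/if/of",[(294,212),(294,215.9),(294,254.3),(294,257.7)],.088)
P("empty outer L/R row228, inner",[(274.9,228),(313.8,228),(279.3,228),(309.4,228)],.088)
P("empty L/R row216,250",[(274.9,216),(313.8,216)],.088)
P("pack row222 L/R; col185 back/front",[(173.7,222),(198.3,222),(185,213.4),(185,233.5)],.108)
g=c["frame"].astype(int).sum(2)//3
for v in(216,222,228,234,240,246,252):print(v,g[v,271:282],g[v,306:318])
print("contacts",g[232,284:304])
```

```text
busy outer back/inner back/inner front/outer front [[0.56, -0.1877], [0.5525, -0.1874], [0.4851, -0.1848], [0.4794, -0.1845]]
busy pack back/front [[0.5452, -0.183], [0.5115, -0.1817]]
busy pack L/R [[0.5328, -0.1632], [0.5322, -0.2034]]
busy outer L/R [[0.5355, -0.1493], [0.5345, -0.2162]]
busy corners front L/R [[0.4803, -0.1516], [0.4804, -0.2181]]
empty back/ib/if/of [[0.537, -0.0474], [0.5302, -0.0473], [0.4639, -0.0459], [0.4581, -0.0458]]
empty outer L/R row228, inner [[0.5097, -0.0139], [0.5086, -0.0811], [0.5096, -0.0215], [0.5087, -0.0735]]
empty L/R row216,250 [[0.5305, -0.0143], [0.5295, -0.0816]]
pack row222 L/R; col185 back/front [[0.5206, 0.1557], [0.52, 0.1146], [0.5349, 0.1369], [0.501, 0.1368]]
216 [ 78  79  78  85 124 158 172 174 165 151 144] [105 123 134 149 161 171 175 165 118  76  69  66]
222 [ 78  78  80  85 126 159 172 170 125  61  21] [ 11  16  20  57 135 168 175 167 118  74  66  67]
228 [ 78  80  79  84 128 160 173 170 124  61  24] [ 11  10  13  37  85 105 105 101  81  70  70  71]
234 [ 79  79  79  79 126 161 174 170 125  61  23] [ 10  10  11  38  86 104 106 101  84  73  73  74]
240 [ 82  80  78  78 127 163 174 171 124  61  24] [ 10  11  11  37  86 104 105 101  85  77  77  76]
246 [132 103  82  85 129 164 175 171 125  61  23] [ 14  11  14  36  86 104 106 100  85  76  76  77]
252 [130 102  81  85 131 164 176 170 124  61  27] [ 17  17  14  37  85 104 105  99  85  77  77  77]
contacts [17 19 28 47 55 37 20 27 48 53 37 21 33 50 49 31 18 15 15 14]
```

The ray sizes match the stated ones (pack 34×40, charger 80×68):
- **Pack in the pump:** pack_mid ≈ (0.5128, 0.1363), yaw ≈ -8.7°.
- **Empty charger bay:** ≈ (0.501, -0.0473), yaw ≈ -1.1°. The x offset comes from the busy charger's own pack.

I'll rotate first.

play_rows(
  plan=[
    {"linear": [0,0,0],"rotation": [0,0,-1],"claw": 1},
    {"linear": [0,0,0],"rotation": [0,0,-1],"claw": 1},
    {"linear": [0,0,0],"rotation": [0,0,-1],"claw": 1},
    {"linear": [0,0,0],"rotation": [0,0,-1],"claw": 1},
    {"linear": [0,0,0],"rotation": [0,0,-1],"claw": 1},
    {"linear": [0,0,0],"rotation": [0,0,-1],"claw": 1},
    {"linear": [0,0,0],"rotation": [0,0,-1],"claw": 1},
    {"linear": [0,0,0],"rotation": [0,0,-1],"claw": 1},
    {"linear": [0,0,0],"rotation": [0,0,-1],"claw": 1},
    {"linear": [0,0,0],"rotation": [0,0,-1],"claw": 1},
    {"linear": [0,0,0],"rotation": [0,0,-1],"claw": 1},
    {"linear": [0,0,0],"rotation": [0,0,-0.4],"claw": 1},
  ],
)

```text
clock: 1.4
position: [0.141, -0.6066, 0.2275]
orientation: [-179.6, 0.2, -5.7]
ft_force: [0.2, 0.1, -0.0]
finger_gap: 0.0853
```

play_rows(
  plan=[
    {"linear": [1,-1,0],"rotation": [0,0,0],"claw": 1},
    {"linear": [1,-1,0],"rotation": [0,0,0],"claw": 1},
    {"linear": [1,-1,0],"rotation": [0,0,0],"claw": 1},
    {"linear": [1,-1,0],"rotation": [0,0,0],"claw": 1},
    {"linear": [1,-1,0],"rotation": [0,0,0],"claw": 1},
    {"linear": [1,-1,0],"rotation": [0,0,0],"claw": 1},
    {"linear": [1,-1,0],"rotation": [0,0,0],"claw": 1},
    {"linear": [1,-1,0],"rotation": [0,0,0],"claw": 1},
    {"linear": [1,-1,0],"rotation": [0,0,0],"claw": 1},
    {"linear": [1,-1,0],"rotation": [0,0,0],"claw": 1},
    {"linear": [1,-1,0],"rotation": [0,0,0],"claw": 1},
    {"linear": [1,-1,0],"rotation": [0,0,0],"claw": 1},
  ],
)

```text
clock: 2.6
position: [0.407, -0.3867, 0.2253]
orientation: [-179.5, 0.4, -6.2]
ft_force: [-0.4, 0.3, -0.4]
finger_gap: 0.0854
```

play_rows(
  plan=[
    {"linear": [0,-1,0],"rotation": [0,0,0],"claw": 1},
    {"linear": [0,-1,0],"rotation": [0,0,0],"claw": 1},
    {"linear": [0,-1,0],"rotation": [0,0,0],"claw": 1},
    {"linear": [0,-1,0],"rotation": [0,0,0],"claw": 1},
    {"linear": [0,-1,0],"rotation": [0,0,0],"claw": 1},
    {"linear": [0,-1,0],"rotation": [0,0,0],"claw": 1},
    {"linear": [0,-1,0],"rotation": [0,0,0],"claw": 1},
    {"linear": [0,-1,0],"rotation": [0,0,0],"claw": 1},
    {"linear": [0,-1,0],"rotation": [0,0,0],"claw": 1},
    {"linear": [0,-1,0],"rotation": [0,0,0],"claw": 1},
    {"linear": [0,-1,0],"rotation": [0,0,0],"claw": 1},
    {"linear": [0,-1,0],"rotation": [0,0,0],"claw": 1},
  ],
)

```text
clock: 3.8
position: [0.4347, -0.1365, 0.2262]
orientation: [-179.5, 0.5, -6.0]
ft_force: [0.1, -0.3, 0.9]
finger_gap: 0.0851
```

play_rows(
  plan=[
    {"linear": [0.2,-1,0],"rotation": [0,0,0],"claw": 1},
    {"linear": [0.2,-1,0],"rotation": [0,0,0],"claw": 1},
    {"linear": [0.2,-1,0],"rotation": [0,0,0.2],"claw": 1},
    {"linear": [0.2,-1,0],"rotation": [0,0,0.2],"claw": 1},
    {"linear": [0.2,-1,0],"rotation": [0,0,0],"claw": 1},
    {"linear": [0.2,-1,0],"rotation": [0,0,0],"claw": 1},
    {"linear": [0.2,-1,0],"rotation": [0,0,0],"claw": 1},
    {"linear": [0.2,-1,0],"rotation": [0,0,0],"claw": 1},
    {"linear": [0.2,-1,0],"rotation": [0,0,0],"claw": 1},
    {"linear": [0.2,-1,0],"rotation": [0,0,0],"claw": 1},
    {"linear": [0.2,-0.8,0],"rotation": [0,0,0],"claw": 1},
    {"linear": [0,0,0],"rotation": [0,0,0],"claw": 1},
  ],
)

```text
clock: 5.0
position: [0.5081, 0.0825, 0.2275]
orientation: [-179.5, 0.5, -8.4]
ft_force: [0.0, 0.1, 0.4]
finger_gap: 0.0856
```

```bash
cat >> h.py <<'E'
def todo(s,x,y,z,yaw,roll=180,pitch=0):
    "units to go, in tool axes"
    from scipy.spatial.transform import Rotation as Ro
    A=Ro.from_euler("xyz",s["orientation"],degrees=True); B=Ro.from_euler("xyz",[roll,pitch,yaw],degrees=True)
    d=A.inv().apply(np.array([x,y,z])-s["position"])/.02
    print("clock",s["clock"],"pos",s["position"].round(4),"ori",s["orientation"].round(2),"F",s["ft_force"].round(1),"gap",s["finger_gap"].round(4))
    print("lin",d.round(2),"rot",((A.inv()*B).as_rotvec(degrees=True)/6).round(2))
E
python3 -c "
from plant import r
from h import *
todo(r.observe(),.5145,.136,.072,-8.7)"
```

```text
Traceback (most recent call last):
  File "h.py", line 14, in todo
    print("clock",s["clock"],"pos",s["position"].round(4),"ori",s["orientation"].round(2),"F",s["ft_force"].round(1),"gap",s["finger_gap"].round(4))
                                                                                                                           ^^^^^^^^^^^^^^^^^^^^^
AttributeError: 'float' object has no attribute 'round'
```

```bash
sed -i 's/s\["finger_gap"\].round(4)/round(s["finger_gap"],4)/' h.py
python3 -c "
from plant import r
from h import *
todo(r.observe(),.5145,.136,.14,-8.7)"
```

```text
clock 5.0 pos [0.5081 0.0825 0.2275] ori [-179.51    0.52   -8.41] F [0.  0.1 0.4] gap 0.0856
lin [-0.04 -2.65  4.4 ] rot [-0.08  0.09  0.05]
```

play_rows(
  plan=[
    {"linear": [0,-0.9,0],"rotation": [-0.08,0.09,0.05],"claw": 1},
    {"linear": [0,-0.9,0],"rotation": [0,0,0],"claw": 1},
    {"linear": [0,-0.8,0],"rotation": [0,0,0],"claw": 1},
    {"linear": [0,0,0],"rotation": [0,0,0],"claw": 1},
    {"linear": [0,0,0],"rotation": [0,0,0],"claw": 1},
  ],
)

```text
clock: 5.5
position: [0.5153, 0.1309, 0.2265]
orientation: [179.8, 0.1, -8.9]
ft_force: [0.1, -0.5, 0.4]
finger_gap: 0.0855
```

```bash
python3 -c "
from plant import r
from h import *
todo(r.observe(),.5145,.136,.13,-8.7)"
```

```text
clock 5.5 pos [0.5153 0.1309 0.2265] ori [ 1.7979e+02  8.0000e-02 -8.8900e+00] F [ 0.1 -0.5  0.4] gap 0.0855
lin [-0.07 -0.26  4.82] rot [ 0.04  0.01 -0.03]
```

play_rows(
  plan=[
    {"linear": [-0.05,-0.25,1],"rotation": [0.04,0,0],"claw": 1},
    {"linear": [0,0,1],"rotation": [0,0,0],"claw": 1},
    {"linear": [0,0,1],"rotation": [0,0,0],"claw": 1},
    {"linear": [0,0,1],"rotation": [0,0,0],"claw": 1},
    {"linear": [0,0,0.5],"rotation": [0,0,0],"claw": 1},
    {"linear": [0,0,0],"rotation": [0,0,0],"claw": 1},
    {"linear": [0,0,0],"rotation": [0,0,0],"claw": 1},
  ],
)

```text
clock: 6.2
position: [0.5159, 0.1261, 0.1345]
orientation: [179.8, -0.1, -9.4]
ft_force: [0.3, 0.6, 0.2]
finger_gap: 0.0853
```

```bash
python3 -c "
from plant import r
from h import *
import cv2
todo(r.observe(),.5145,.136,.075,-8.7)
c=r.camera('top');a=cv2.resize(c['frame'][190:280,110:230,::-1],None,fx=5,fy=5,interpolation=cv2.INTER_CUBIC)
c=r.camera('side');b=cv2.resize(c['frame'][130:220,200:300,::-1],None,fx=5,fy=5,interpolation=cv2.INTER_CUBIC)
cv2.imwrite('pics/g1.png',cv2.resize(np.hstack([a,b]),None,fx=.72,fy=.72))"
```

```text
clock 6.2 pos [0.5159 0.1261 0.1345] ori [ 1.7978e+02 -6.0000e-02 -9.4300e+00] F [0.3 0.6 0.2] gap 0.0853
lin [-0.15 -0.49  2.97] rot [ 0.04 -0.01 -0.12]
```

View pics/g1.png

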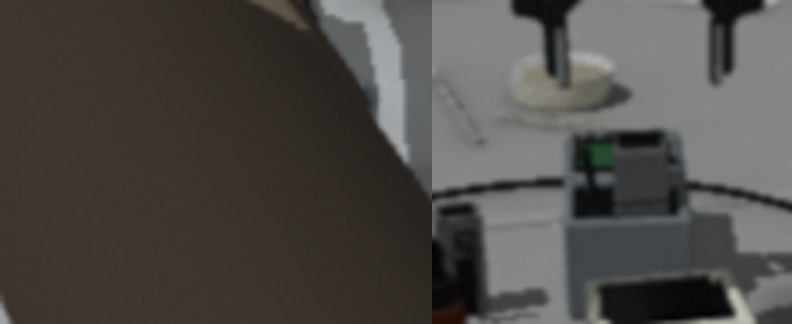

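The arm hides the top view. In the side view the open fingers straddle the pack's line above the pump, at pixels near (236,154) and (280,153). The arm drifts a little during rows, so I'll correct it as I descend.

play_rows(
  plan=[
    {"linear": [-0.15,-0.5,0],"rotation": [0.04,0,-0.12],"claw": 1},
    {"linear": [0,0,0],"rotation": [0,0,0],"claw": 1},
    {"linear": [0,-0.05,0.5],"rotation": [0,0,0],"claw": 1},
    {"linear": [0,-0.05,0.5],"rotation": [0,0,0],"claw": 1},
    {"linear": [0,0,0],"rotation": [0,0,0],"claw": 1},
  ],
)

```text
clock: 6.8
position: [0.5163, 0.1408, 0.1155]
orientation: [-179.9, -0.3, -8.6]
ft_force: [-1.0, 0.0, -0.5]
finger_gap: 0.0852
```

```bash
python3 -c "
from plant import r
from h import *
todo(r.observe(),.5145,.136,.075,-8.7)"
```

```text
clock 6.8 pos [0.5163 0.1408 0.1155] ori [-179.85   -0.34   -8.59] F [-1.   0.  -0.5] gap 0.0852
lin [-0.06  0.26  2.02] rot [-0.02 -0.06  0.02]
```

play_rows(
  plan=[
    {"linear": [-0.06,0.25,0],"rotation": [-0.02,-0.06,0],"claw": 1},
    {"linear": [0,0,0],"rotation": [0,0,0],"claw": 1},
    {"linear": [0,0,0],"rotation": [0,0,0],"claw": 1},
    {"linear": [0,0,0],"rotation": [0,0,0],"claw": 1},
  ],
)

```text
clock: 7.2
position: [0.5139, 0.1353, 0.1148]
orientation: [180.0, 0.1, -8.6]
ft_force: [-0.4, -1.0, -0.7]
finger_gap: 0.0855
```

```bash
python3 -c "
from plant import r
from h import *
for i in range(4): todo(r.observe(),.5145,.136,.075,-8.7); r.camera('side')"
```

```text
clock 7.2 pos [0.5139 0.1353 0.1148] ori [ 1.7998e+02  1.4000e-01 -8.6000e+00] F [-0.4 -1.  -0.7] gap 0.0855
lin [ 0.03 -0.04  1.99] rot [0.   0.02 0.02]
clock 7.25 pos [0.5139 0.1354 0.1148] ori [ 1.7999e+02  1.4000e-01 -8.5900e+00] F [-0.1  1.5 -0.1] gap 0.0849
lin [ 0.03 -0.04  1.99] rot [0.   0.02 0.02]
clock 7.3 pos [0.5139 0.1354 0.1148] ori [ 1.7999e+02  1.3000e-01 -8.5900e+00] F [-0.1  0.2 -0.5] gap 0.0854
lin [ 0.03 -0.03  1.99] rot [0.   0.02 0.02]
clock 7.35 pos [0.5139 0.1355 0.1148] ori [ 1.7999e+02  1.3000e-01 -8.5900e+00] F [-1.1 -0.2  0.2] gap 0.0856
lin [ 0.03 -0.03  1.99] rot [0.   0.02 0.02]
```

play_rows(
  plan=[
    {"linear": [0.03,0,0.45],"rotation": [0,0,0],"claw": 1},
    {"linear": [0,0,0.45],"rotation": [0,0,0],"claw": 1},
    {"linear": [0,0,0.45],"rotation": [0,0,0],"claw": 1},
    {"linear": [0,0,0.45],"rotation": [0,0,0],"claw": 1},
    {"linear": [0,0,0.2],"rotation": [0,0,0],"claw": 1},
    {"linear": [0,0,0],"rotation": [0,0,0],"claw": 1},
    {"linear": [0,0,0],"rotation": [0,0,0],"claw": 1},
    {"linear": [0,0,0],"rotation": [0,0,0],"claw": 1},
  ],
)

```text
clock: 8.2
position: [0.5137, 0.1356, 0.0702]
orientation: [180.0, 0.2, -8.6]
ft_force: [-0.0, -0.9, -0.1]
finger_gap: 0.0851
```

```bash
python3 -c "
from plant import r
from h import *
todo(r.observe(),.5145,.136,.072,-8.7)"
```

```text
clock 8.2 pos [0.5137 0.1356 0.0702] ori [179.97   0.23  -8.55] F [-0.  -0.9 -0.1] gap 0.0851
lin [ 0.03 -0.03 -0.09] rot [0.01 0.04 0.02]
```

play_rows(
  plan=[
    {"linear": [0.03,-0.02,-0.09],"rotation": [0,0.04,0.02],"claw": 0.2},
    {"linear": [0,0,0],"rotation": [0,0,0],"claw": 0.1},
    {"linear": [0,0,0],"rotation": [0,0,0],"claw": 0.1},
    {"linear": [0,0,0],"rotation": [0,0,0],"claw": 0.1},
    {"linear": [0,0,0],"rotation": [0,0,0],"claw": 0.1},
  ],
)

```text
clock: 8.7
position: [0.5137, 0.1362, 0.0732]
orientation: [180.0, -0.0, -8.7]
ft_force: [-2.0, 1.0, 0.9]
finger_gap: 0.047
```

```bash
python3 -c "
from plant import r
from h import *
import cv2
for i in range(4): todo(r.observe(),.5145,.136,.072,-8.7); c=r.camera('side')
cv2.imwrite('pics/g2.png',cv2.resize(c['frame'][130:230,200:310,::-1],None,fx=5,fy=5,interpolation=cv2.INTER_CUBIC))"
```

```text
clock 8.7 pos [0.5137 0.1362 0.0732] ori [ 1.7995e+02 -1.0000e-02 -8.6600e+00] F [-2.   1.   0.9] gap 0.047
lin [0.04 0.01 0.06] rot [ 0.01 -0.    0.01]
clock 8.75 pos [0.5137 0.1362 0.0732] ori [ 1.7995e+02 -1.0000e-02 -8.6600e+00] F [-2.4  0.6  1.7] gap 0.0472
lin [0.04 0.01 0.06] rot [ 0.01 -0.    0.01]
clock 8.8 pos [0.5138 0.1363 0.0732] ori [ 1.7996e+02 -2.0000e-02 -8.6600e+00] F [-2.1  0.7  1.7] gap 0.047
lin [0.04 0.01 0.06] rot [ 0.01 -0.    0.01]
clock 8.85 pos [0.5138 0.1363 0.0732] ori [ 1.7996e+02 -2.0000e-02 -8.6700e+00] F [-2.5  0.2  0.9] gap 0.0467
lin [0.03 0.01 0.06] rot [ 0.01 -0.    0.01]
```

View pics/g2.png

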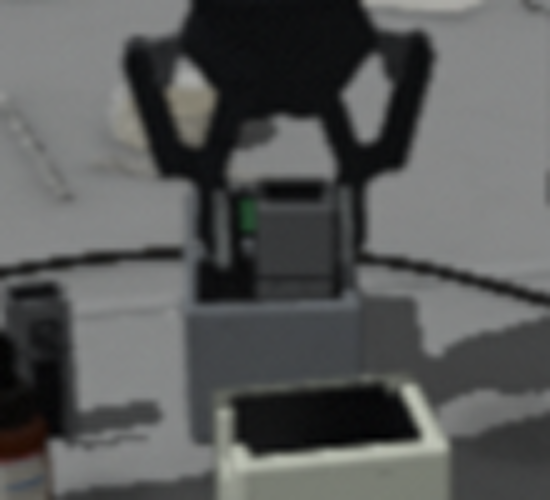

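The side view shows the fingers either side of the pack, with a small gap left at the back finger. The -2.3 N in x is the tab spring pressed part-way, so the grasp is centred.

play_rows(
  plan=[
    {"linear": [0.03,0,0],"rotation": [0,0,0],"claw": -0.02},
    {"linear": [0,0,0],"rotation": [0,0,0],"claw": -0.02},
    {"linear": [0,0,0],"rotation": [0,0,0],"claw": -0.02},
  ],
)

```text
clock: 9.2
position: [0.5149, 0.1363, 0.0735]
orientation: [180.0, -0.1, -8.7]
ft_force: [-1.7, -0.4, 2.1]
finger_gap: 0.042
```

```bash
python3 -c "
from plant import r
from h import *
for i in range(3): todo(r.observe(),.5145,.136,.072,-8.7); c=r.camera('side')"
```

```text
clock 9.2 pos [0.5149 0.1363 0.0735] ori [ 1.7997e+02 -5.0000e-02 -8.6800e+00] F [-1.7 -0.4  2.1] gap 0.042
lin [-0.02  0.02  0.07] rot [ 0.   -0.01  0.  ]
clock 9.25 pos [0.5149 0.1362 0.0735] ori [ 1.7998e+02 -6.0000e-02 -8.6800e+00] F [-2.8  0.8  2.6] gap 0.0418
lin [-0.02  0.01  0.07] rot [ 0.   -0.01  0.  ]
clock 9.3 pos [0.5149 0.1362 0.0735] ori [ 1.7997e+02 -6.0000e-02 -8.6800e+00] F [-2.  -0.7  3.1] gap 0.0417
lin [-0.02  0.01  0.07] rot [ 0.   -0.01  0.  ]
```

Still only the spring load. I'll close fully.

play_rows(
  plan=[
    {"linear": [0,0,0],"rotation": [0,0,0],"claw": -0.1},
    {"linear": [0,0,0],"rotation": [0,0,0],"claw": -0.3},
    {"linear": [0,0,0],"rotation": [0,0,0],"claw": -1},
    {"linear": [0,0,0],"rotation": [0,0,0],"claw": -1},
  ],
)

```text
clock: 9.75
position: [0.5153, 0.1361, 0.0737]
orientation: [180.0, -0.1, -8.7]
ft_force: [-2.3, 0.3, 3.3]
finger_gap: 0.0371
```

```bash
python3 -c "
from plant import r
from h import *
for i in range(3): todo(r.observe(),.5149,.1362,.20,-8.7); c=r.camera('side')"
```

```text
clock 9.75 pos [0.5153 0.1361 0.0737] ori [ 1.7998e+02 -1.0000e-01 -8.6900e+00] F [-2.3  0.3  3.3] gap 0.0371
lin [-0.01  0.   -6.31] rot [ 0.   -0.02  0.  ]
clock 9.8 pos [0.5153 0.1361 0.0737] ori [ 1.7998e+02 -1.0000e-01 -8.6900e+00] F [-2.9 -0.3  2.9] gap 0.0373
lin [-0.01  0.   -6.31] rot [ 0.   -0.02  0.  ]
clock 9.85 pos [0.5152 0.1361 0.0737] ori [ 1.7998e+02 -1.0000e-01 -8.6900e+00] F [-1.7 -0.1  4.4] gap 0.0368
lin [-0.01  0.   -6.32] rot [ 0.   -0.02  0.  ]
```

play_rows(
  plan=[
    {"linear": [0,0,0],"rotation": [0,0,0],"claw": -1},
    {"linear": [0,0,0],"rotation": [0,0,0],"claw": -1},
    {"linear": [0,0,-0.05],"rotation": [0,0,0],"claw": -1},
  ],
)

```text
clock: 10.2
position: [0.5153, 0.1361, 0.0746]
orientation: [180.0, -0.1, -8.7]
ft_force: [-1.2, 0.8, 3.1]
finger_gap: 0.0371
```

```bash
python3 -c "
from plant import r
from h import *
import cv2
for i in range(3): todo(r.observe(),.5149,.1362,.20,-8.7); c=r.camera('side')
cv2.imwrite('pics/g3.png',cv2.resize(c['frame'][130:230,200:310,::-1],None,fx=5,fy=5,interpolation=cv2.INTER_CUBIC))"
```

```text
clock 10.2 pos [0.5153 0.1361 0.0746] ori [ 1.7998e+02 -9.0000e-02 -8.6800e+00] F [-1.2  0.8  3.1] gap 0.0371
lin [-0.01  0.   -6.27] rot [ 0.   -0.02  0.  ]
clock 10.25 pos [0.5152 0.1362 0.0748] ori [ 1.7998e+02 -1.0000e-01 -8.6900e+00] F [-1.3 -0.2  3.2] gap 0.0371
lin [-0.01  0.   -6.26] rot [ 0.   -0.02  0.  ]
clock 10.3 pos [0.5152 0.1362 0.0748] ori [ 1.7998e+02 -1.0000e-01 -8.6800e+00] F [-1.8  0.   3.4] gap 0.037
lin [-0.01  0.   -6.26] rot [ 0.   -0.02  0.  ]
```

View pics/g3.png

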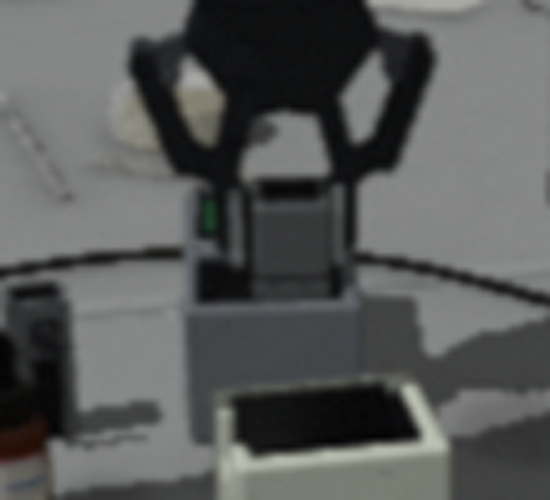

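Both fingers are tight on the tab and the back. The gap reads 37 mm, under the nominal 40–41. I'll lift a little and watch the force.

play_rows(
  plan=[
    {"linear": [0,0,-0.1],"rotation": [0,0,0],"claw": -1},
    {"linear": [0,0,-0.1],"rotation": [0,0,0],"claw": -1},
    {"linear": [0,0,0],"rotation": [0,0,0],"claw": -1},
  ],
)

```text
clock: 10.65
position: [0.5153, 0.1361, 0.079]
orientation: [180.0, -0.1, -8.7]
ft_force: [-0.9, -0.4, 2.2]
finger_gap: 0.0368
```

play_rows(
  plan=[
    {"linear": [0,0,-0.3],"rotation": [0,0,0],"claw": -1},
    {"linear": [0,0,-0.3],"rotation": [0,0,0],"claw": -1},
    {"linear": [0,0,-0.3],"rotation": [0,0,0],"claw": -1},
    {"linear": [0,0,-0.3],"rotation": [0,0,0],"claw": -1},
    {"linear": [0,0,0],"rotation": [0,0,0],"claw": -1},
  ],
)

```text
clock: 11.15
position: [0.5159, 0.1359, 0.105]
orientation: [-180.0, -0.2, -8.7]
ft_force: [-0.7, 0.6, -1.9]
finger_gap: 0.0372
```

```bash
python3 -c "
from plant import r
from h import *
todo(r.observe(),.5152,.1362,.19,-8.7)"
```

```text
clock 11.15 pos [0.5159 0.1359 0.105 ] ori [-1.7999e+02 -1.6000e-01 -8.7000e+00] F [-0.7  0.6 -1.9] gap 0.0372
lin [-0.03 -0.01 -4.25] rot [-0.   -0.03 -0.  ]
```

Fz is -1.9 N, which is roughly the pack's weight (1.2 N), so nothing is catching. I'll keep lifting.

play_rows(
  plan=[
    {"linear": [-0.02,0,-0.3],"rotation": [0,-0.02,0],"claw": -1},
    {"linear": [0,0,-0.3],"rotation": [0,0,0],"claw": -1},
    {"linear": [0,0,-0.3],"rotation": [0,0,0],"claw": -1},
    {"linear": [0,0,-0.3],"rotation": [0,0,0],"claw": -1},
    {"linear": [0,0,-0.3],"rotation": [0,0,0],"claw": -1},
    {"linear": [0,0,0],"rotation": [0,0,0],"claw": -1},
  ],
)

```text
clock: 11.75
position: [0.5155, 0.1359, 0.1378]
orientation: [-180.0, -0.0, -8.7]
ft_force: [0.2, -0.1, -1.2]
finger_gap: 0.0373
```

play_rows(
  plan=[
    {"linear": [0,0,-0.4],"rotation": [0,0,0],"claw": -1},
    {"linear": [0,0,-0.4],"rotation": [0,0,0],"claw": -1},
    {"linear": [0,0,-0.4],"rotation": [0,0,0],"claw": -1},
    {"linear": [0,0,-0.4],"rotation": [0,0,0],"claw": -1},
    {"linear": [0,0,-0.4],"rotation": [0,0,0],"claw": -1},
    {"linear": [0,0,-0.4],"rotation": [0,0,0],"claw": -1},
    {"linear": [0,0,0],"rotation": [0,0,0],"claw": -1},
    {"linear": [0,0,0],"rotation": [0,0,0],"claw": -1},
  ],
)

```text
clock: 12.55
position: [0.5155, 0.1359, 0.1907]
orientation: [-180.0, -0.1, -8.7]
ft_force: [0.0, -0.2, -0.9]
finger_gap: 0.0371
```

```bash
python3 -c "
from plant import r
from h import *
import cv2
todo(r.observe(),.503,-.0473,.19,-1.1)
c=r.camera('side')
cv2.imwrite('pics/l1.png',cv2.resize(c['frame'][70:250,190:330,::-1],None,fx=3.3,fy=3.3,interpolation=cv2.INTER_CUBIC))"
```

```text
clock 12.55 pos [0.5155 0.1359 0.1907] ori [-1.7999e+02 -9.0000e-02 -8.7000e+00] F [ 0.  -0.2 -0.9] gap 0.0371
lin [0.77 9.15 0.04] rot [-0.   -0.02 -1.27]
```

View pics/l1.png

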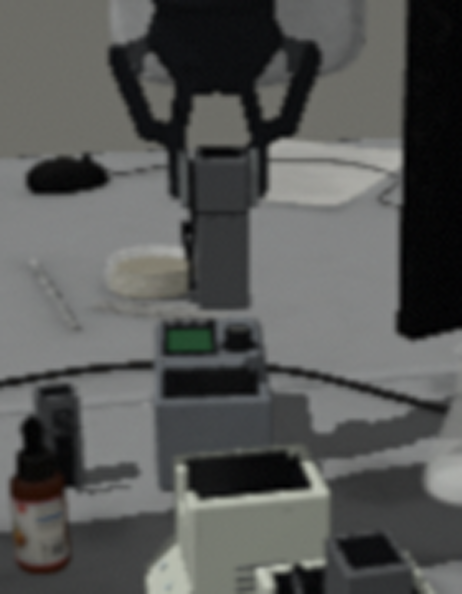

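The pack is clear of the pump and upright, with its base near (258,162) in full-frame pixels. Now I'll turn and carry it over the empty charger.

play_rows(
  plan=[
    {"linear": [0,0,0],"rotation": [0,0,-0.65],"claw": -1},
    {"linear": [0,0,0],"rotation": [0,0,-0.6],"claw": -1},
    {"linear": [0,0.4,0],"rotation": [0,0,0],"claw": -1},
    {"linear": [0,0.8,0],"rotation": [0,0,0],"claw": -1},
    {"linear": [0,1,0],"rotation": [0,0,0],"claw": -1},
    {"linear": [0,1,0],"rotation": [0,0,0],"claw": -1},
    {"linear": [0,1,0],"rotation": [0,0,0],"claw": -1},
    {"linear": [0,1,0],"rotation": [0,0,0],"claw": -1},
    {"linear": [0,1,0],"rotation": [0,0,0],"claw": -1},
    {"linear": [0,0.8,0],"rotation": [0,0,0],"claw": -1},
    {"linear": [0,0.4,0],"rotation": [0,0,0],"claw": -1},
    {"linear": [0,0,0],"rotation": [0,0,0],"claw": -1},
  ],
)

```text
clock: 13.8
position: [0.5088, -0.0229, 0.1864]
orientation: [179.9, 0.3, -2.0]
ft_force: [-0.7, -0.1, -0.6]
finger_gap: 0.0372
```

```bash
python3 -c "
from plant import r
from h import *
todo(r.observe(),.5031,-.0473,.165,-1.1)"
```

```text
clock 13.8 pos [ 0.5088 -0.0229  0.1864] ori [179.94   0.35  -1.98] F [-0.7 -0.1 -0.6] gap 0.0372
lin [-0.24  1.23  1.07] rot [ 0.01  0.06 -0.15]
```

play_rows(
  plan=[
    {"linear": [-0.12,0.6,0],"rotation": [0,0.06,-0.15],"claw": -1},
    {"linear": [-0.12,0.6,0],"rotation": [0,0,0],"claw": -1},
    {"linear": [0,0,0.3],"rotation": [0,0,0],"claw": -1},
    {"linear": [0,0,0],"rotation": [0,0,0],"claw": -1},
    {"linear": [0,0,0],"rotation": [0,0,0],"claw": -1},
  ],
)

```text
clock: 14.3
position: [0.5032, -0.0446, 0.1797]
orientation: [-179.9, 0.0, -1.1]
ft_force: [1.2, 0.0, -1.0]
finger_gap: 0.0372
```

```bash
python3 -c "
from plant import r
from h import *
todo(r.observe(),.5031,-.0473,.165,-1.1)"
```

```text
clock 14.3 pos [ 0.5032 -0.0446  0.1797] ori [-179.94    0.     -1.08] F [ 1.2  0.  -1. ] gap 0.0372
lin [-0.    0.14  0.73] rot [-0.01  0.    0.  ]
```

play_rows(
  plan=[
    {"linear": [0,0.13,0.3],"rotation": [0,0,0],"claw": -1},
    {"linear": [0,0,0.3],"rotation": [0,0,0],"claw": -1},
    {"linear": [0,0,0.3],"rotation": [0,0,0],"claw": -1},
    {"linear": [0,0,0],"rotation": [0,0,0],"claw": -1},
    {"linear": [0,0,0],"rotation": [0,0,0],"claw": -1},
  ],
)

```text
clock: 14.8
position: [0.5032, -0.0454, 0.1596]
orientation: [-179.9, 0.0, -0.9]
ft_force: [-0.5, -0.5, -1.4]
finger_gap: 0.0373
```

```bash
python3 -c "
from plant import r
from h import *
import cv2
todo(r.observe(),.5031,-.0473,.15,-1.1)
c=r.camera('side')
P=lambda x,y,z:proj(c,np.array([x,y,z]))[0]
# predicted pack base corners and bay mouth corners
s=r.observe()['position']
im=c['frame'][:,:,::-1].copy()
x0,y0=210,120;f=4
im=cv2.resize(im[y0:y0+145,x0:x0+130],None,fx=f,fy=f,interpolation=cv2.INTER_CUBIC)
def dot(p,col): 
    q=((p-[x0,y0]+.5)*f).astype(int); cv2.circle(im,tuple(int(v) for v in q),3,col,1)
px,py,pz=s-[.0024,0,.0655]
for a in(-.012,.022):
  for b in(-.02,.02):
    dot(P(px+a,py+b,pz),(0,0,255)); dot(P(px+a,py+b,pz+.1),(0,0,255))
for a in(-.0435,.0365):
  for b in(-.034,.034): dot(P(.501+a+.02*b,-.0473+b-.02*a,.088),(0,255,0))
cv2.imwrite('pics/l2.png',im)"
```

```text
clock 14.8 pos [ 0.5032 -0.0454  0.1596] ori [-1.7988e+02  4.0000e-02 -9.5000e-01] F [-0.5 -0.5 -1.4] gap 0.0373
lin [-0.    0.1   0.48] rot [-0.02  0.01  0.03]
```

View pics/l2.png

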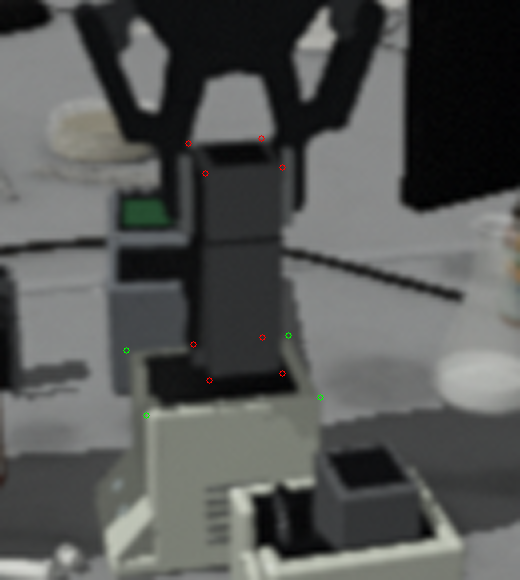

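The predicted pack corners (red) and rim corners (green) both sit about 2 zoomed pixels right of the real edges. The relative x alignment is therefore good. Next I'll trim y and descend slowly.

play_rows(
  plan=[
    {"linear": [0,0.1,0],"rotation": [-0.02,0,0.03],"claw": -1},
    {"linear": [0,0,0],"rotation": [0,0,0],"claw": -1},
    {"linear": [0,0,0.2],"rotation": [0,0,0],"claw": -1},
    {"linear": [0,0,0.2],"rotation": [0,0,0],"claw": -1},
    {"linear": [0,0,0],"rotation": [0,0,0],"claw": -1},
  ],
)

```text
clock: 15.35
position: [0.5035, -0.0478, 0.1515]
orientation: [180.0, -0.0, -1.2]
ft_force: [-0.3, 0.0, -1.4]
finger_gap: 0.0372
```

```bash
python3 -c "
from plant import r
from h import *
todo(r.observe(),.5031,-.0473,.0955,-1.1)"
```

```text
clock 15.35 pos [ 0.5035 -0.0478  0.1515] ori [ 1.7996e+02 -3.0000e-02 -1.1700e+00] F [-0.3  0.  -1.4] gap 0.0372
lin [-0.02 -0.03  2.8 ] rot [ 0.01 -0.   -0.01]
```

Underside at about 0.086 m, just inside the mouth, with no contact so far. I'll keep going in small steps.

play_rows(
  plan=[
    {"linear": [-0.02,-0.02,0.15],"rotation": [0,0,0],"claw": -1},
    {"linear": [0,0,0.15],"rotation": [0,0,0],"claw": -1},
    {"linear": [0,0,0.1],"rotation": [0,0,0],"claw": -1},
    {"linear": [0,0,0],"rotation": [0,0,0],"claw": -1},
  ],
)

```text
clock: 15.75
position: [0.5032, -0.0473, 0.1427]
orientation: [180.0, -0.0, -1.2]
ft_force: [0.2, 0.2, -1.7]
finger_gap: 0.037
```

play_rows(
  plan=[
    {"linear": [0,0,0.2],"rotation": [0,0,0],"claw": -1},
    {"linear": [0,0,0.2],"rotation": [0,0,0],"claw": -1},
    {"linear": [0,0,0.2],"rotation": [0,0,0],"claw": -1},
    {"linear": [0,0,0.2],"rotation": [0,0,0],"claw": -1},
    {"linear": [0,0,0],"rotation": [0,0,0],"claw": -1},
  ],
)

```text
clock: 16.25
position: [0.5032, -0.0473, 0.1251]
orientation: [180.0, -0.0, -1.2]
ft_force: [0.3, 0.2, -0.1]
finger_gap: 0.0373
```

```bash
python3 -c "
from plant import r
from h import *
for i in range(2): todo(r.observe(),.5031,-.0473,.0955,-1.1);r.camera('side')"
```

```text
clock 16.25 pos [ 0.5032 -0.0473  0.1251] ori [ 1.7998e+02 -3.0000e-02 -1.1800e+00] F [ 0.3  0.2 -0.1] gap 0.0373
lin [-0.01  0.    1.48] rot [ 0.   -0.01 -0.01]
clock 16.3 pos [ 0.5032 -0.0473  0.1254] ori [ 1.7998e+02 -3.0000e-02 -1.1700e+00] F [-0.2 -0.  -0.8] gap 0.0373
lin [-0.01  0.    1.49] rot [ 0.   -0.01 -0.01]
```

play_rows(
  plan=[
    {"linear": [0,0,0.25],"rotation": [0,0,0],"claw": -1},
    {"linear": [0,0,0.25],"rotation": [0,0,0],"claw": -1},
    {"linear": [0,0,0.25],"rotation": [0,0,0],"claw": -1},
    {"linear": [0,0,0.25],"rotation": [0,0,0],"claw": -1},
    {"linear": [0,0,0.25],"rotation": [0,0,0],"claw": -1},
    {"linear": [0,0,0.15],"rotation": [0,0,0],"claw": -1},
    {"linear": [0,0,0],"rotation": [0,0,0],"claw": -1},
  ],
)

```text
clock: 17.05
position: [0.5032, -0.0473, 0.095]
orientation: [180.0, -0.0, -1.2]
ft_force: [0.8, 0.8, -2.0]
finger_gap: 0.037
```

```bash
python3 -c "
from plant import r
from h import *
for i in range(2): todo(r.observe(),.5031,-.0473,.092,-1.1);r.camera('side')"
```

```text
clock 17.05 pos [ 0.5032 -0.0473  0.095 ] ori [ 1.7997e+02 -3.0000e-02 -1.1700e+00] F [ 0.8  0.8 -2. ] gap 0.037
lin [-0.01  0.    0.15] rot [ 0.   -0.   -0.01]
clock 17.1 pos [ 0.5032 -0.0473  0.0952] ori [ 1.7997e+02 -3.0000e-02 -1.1700e+00] F [-0.4  1.1 -1. ] gap 0.0369
lin [-0.01  0.    0.16] rot [ 0.   -0.   -0.01]
```

play_rows(
  plan=[
    {"linear": [0,0,0.1],"rotation": [0,0,0],"claw": -1},
    {"linear": [0,0,0],"rotation": [0,0,0],"claw": -1},
    {"linear": [0,0,0],"rotation": [0,0,0],"claw": 0},
    {"linear": [0,0,0],"rotation": [0,0,0],"claw": 0.3},
    {"linear": [0,0,0],"rotation": [0,0,0],"claw": 0.7},
    {"linear": [0,0,0],"rotation": [0,0,0],"claw": 0.9},
    {"linear": [0,0,0],"rotation": [0,0,0],"claw": 0.9},
    {"linear": [0,0,0],"rotation": [0,0,0],"claw": 0.9},
  ],
)

```text
clock: 17.95
position: [0.5039, -0.0473, 0.0943]
orientation: [179.9, -0.1, -1.2]
ft_force: [-0.1, -0.4, 0.1]
finger_gap: 0.0812
```

play_rows(
  plan=[
    {"linear": [0,0,-0.4],"rotation": [0,0,0],"claw": 0.9},
    {"linear": [0,0,-0.8],"rotation": [0,0,0],"claw": 0.9},
    {"linear": [0,0,-1],"rotation": [0,0,0],"claw": 0.9},
    {"linear": [0,0,-1],"rotation": [0,0,0],"claw": -1},
    {"linear": [0,0,0],"rotation": [0,0,0],"claw": -1},
    {"linear": [0,0,0],"rotation": [0,0,0],"claw": -1},
    {"linear": [0,0,0],"rotation": [0,0,0],"claw": -1},
    {"linear": [0,0,0],"rotation": [0,0,0],"claw": -1},
    {"linear": [0,0,0],"rotation": [0,0,0],"claw": -1},
    {"linear": [0,0,0],"rotation": [0,0,0],"claw": -1},
    {"linear": [0,0,0],"rotation": [0,0,0],"claw": -1},
  ],
)

```text
clock: 19.05
position: [0.5026, -0.0468, 0.1604]
orientation: [180.0, 0.0, -1.1]
ft_force: [0.0, -0.4, 0.4]
finger_gap: 0.0001
```

```bash
python3 -c "
from plant import r
from h import *
import cv2
todo(r.observe(),.506,-.0473,.13,-1.1)
c=r.camera('side')
cv2.imwrite('pics/l3.png',cv2.resize(c['frame'][120:265,210:340,::-1],None,fx=4,fy=4,interpolation=cv2.INTER_CUBIC))"
```

```text
clock 19.05 pos [ 0.5026 -0.0468  0.1604] ori [ 1.80e+02  3.00e-02 -1.12e+00] F [ 0.  -0.4  0.4] gap 0.0001
lin [0.17 0.02 1.52] rot [ 0.    0.01 -0.  ]
```

View pics/l3.png

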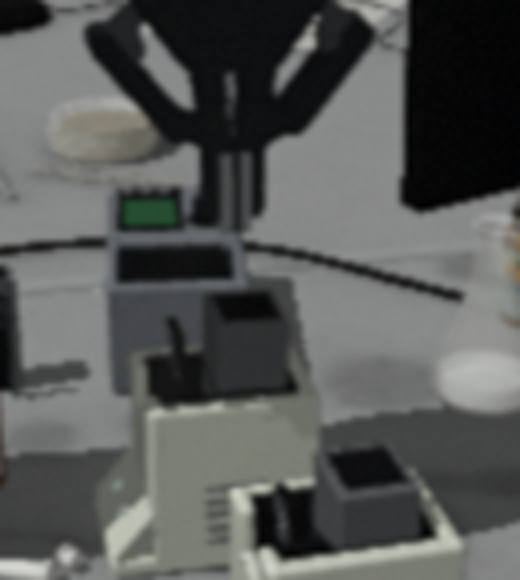

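The pack stands in the empty charger with its tab towards the cut-out. It is raised and resting on the lip as expected, with the pack top at crop pixels (247,302). The gripper is now shut, so I'll go over the block centre (0.506, -0.047) and press.

play_rows(
  plan=[
    {"linear": [0.17,0.02,0.4],"rotation": [0,0,0],"claw": -1},
    {"linear": [0,0,0.4],"rotation": [0,0,0],"claw": -1},
    {"linear": [0,0,0.4],"rotation": [0,0,0],"claw": -1},
    {"linear": [0,0,0.1],"rotation": [0,0,0],"claw": -1},
    {"linear": [0,0,0],"rotation": [0,0,0],"claw": -1},
    {"linear": [0,0,0],"rotation": [0,0,0],"claw": -1},
  ],
)

```text
clock: 19.7
position: [0.5057, -0.0472, 0.1309]
orientation: [-180.0, 0.1, -1.1]
ft_force: [0.8, 0.4, -0.2]
finger_gap: -0.0002
```

```bash
python3 -c "
from plant import r
from h import *
todo(r.observe(),.506,-.0473,.108,-1.1)"
```

```text
clock 19.7 pos [ 0.5057 -0.0472  0.1309] ori [-1.7997e+02  1.5000e-01 -1.1200e+00] F [ 0.8  0.4 -0.2] gap -0.0002
lin [0.02 0.   1.15] rot [-0.    0.02 -0.  ]
```

play_rows(
  plan=[
    {"linear": [0,0,0.12],"rotation": [0,0,0],"claw": -1},
    {"linear": [0,0,0.12],"rotation": [0,0,0],"claw": -1},
    {"linear": [0,0,0.12],"rotation": [0,0,0],"claw": -1},
  ],
)

```text
clock: 20.0
position: [0.5063, -0.0472, 0.124]
orientation: [-180.0, 0.1, -1.1]
ft_force: [0.1, 0.4, -0.1]
finger_gap: -0.0002
```

play_rows(
  plan=[
    {"linear": [0,0,0.12],"rotation": [0,0,0],"claw": -1},
    {"linear": [0,0,0.12],"rotation": [0,0,0],"claw": -1},
  ],
)

```text
clock: 20.2
position: [0.5066, -0.0473, 0.1192]
orientation: [-180.0, 0.0, -1.1]
ft_force: [-0.0, 0.2, 4.0]
finger_gap: -0.0
```

play_rows(
  plan=[
    {"linear": [0,0,0.12],"rotation": [0,0,0],"claw": -1},
    {"linear": [0,0,0.12],"rotation": [0,0,0],"claw": -1},
  ],
)

```text
clock: 20.4
position: [0.5067, -0.0472, 0.1154]
orientation: [179.9, -0.0, -1.1]
ft_force: [-4.7, 0.7, 14.1]
finger_gap: -0.0
```

play_rows(
  plan=[
    {"linear": [0,0,0.12],"rotation": [0,0,0],"claw": -1},
    {"linear": [0,0,0.12],"rotation": [0,0,0],"claw": -1},
  ],
)

```text
clock: 20.6
position: [0.5065, -0.0471, 0.1121]
orientation: [179.9, 0.0, -1.1]
ft_force: [-4.2, 0.3, 13.7]
finger_gap: 0.0002
```

play_rows(
  plan=[
    {"linear": [0,0,0.12],"rotation": [0,0,0],"claw": -1},
  ],
)

```text
clock: 20.7
position: [0.5064, -0.0471, 0.1106]
orientation: [179.8, -0.0, -1.1]
ft_force: [-4.2, 0.0, 14.7]
finger_gap: -0.0003
```

play_rows(
  plan=[
    {"linear": [0,0,0.12],"rotation": [0,0,0],"claw": -1},
  ],
)

```text
clock: 20.8
position: [0.5064, -0.0471, 0.1091]
orientation: [179.8, -0.0, -1.1]
ft_force: [-5.8, 0.1, 15.6]
finger_gap: 0.0002
```

play_rows(
  plan=[
    {"linear": [0,0,0.12],"rotation": [0,0,0],"claw": -1},
  ],
)

```text
clock: 20.9
position: [0.5064, -0.0471, 0.1077]
orientation: [179.7, -0.0, -1.1]
ft_force: [-5.3, -0.4, 16.7]
finger_gap: 0.0002
```

play_rows(
  plan=[
    {"linear": [0,0,0.1],"rotation": [0,0,0],"claw": -1},
  ],
)

```text
clock: 21.0
position: [0.5063, -0.0471, 0.1067]
orientation: [179.7, -0.0, -1.1]
ft_force: [-5.4, 0.1, 13.7]
finger_gap: -0.0001
```

play_rows(
  plan=[
    {"linear": [0,0,0.1],"rotation": [0,0,0],"claw": -1},
  ],
)

```text
clock: 21.1
position: [0.5064, -0.0471, 0.1064]
orientation: [179.6, -0.0, -1.1]
ft_force: [-11.0, 0.3, 33.1]
finger_gap: -0.0004
```

The force rose to 33 N because the pack reached the floor stop, still under the 36 N limit. I'll back off and check whether it stays down.

play_rows(
  plan=[
    {"linear": [0,0,-0.1],"rotation": [0.03,0,0],"claw": -1},
    {"linear": [0,0,-0.12],"rotation": [0.03,0,0],"claw": -1},
  ],
)

```text
clock: 21.3
position: [0.5064, -0.0469, 0.1115]
orientation: [179.9, -0.1, -1.1]
ft_force: [-0.3, 0.5, 0.0]
finger_gap: 0.0002
```

play_rows(
  plan=[
    {"linear": [0,0,-0.12],"rotation": [0,0,0],"claw": -1},
    {"linear": [0,0,0],"rotation": [0,0,0],"claw": -1},
  ],
)

```text
clock: 21.5
position: [0.5064, -0.047, 0.114]
orientation: [179.9, -0.1, -1.1]
ft_force: [-0.8, -0.7, 0.8]
finger_gap: -0.0002
```

No force at 0.114, where an unlatched pack would push with 5 N or more up to about 0.12. It is latched. I'll retreat up and aside for a check of the picture by numbers.

play_rows(
  plan=[
    {"linear": [0,0,-0.5],"rotation": [0,0,0],"claw": -1},
    {"linear": [0,0,-1],"rotation": [0,0,0],"claw": -1},
    {"linear": [0,0,-1],"rotation": [0,0,0],"claw": -1},
    {"linear": [0,0,-1],"rotation": [0,0,0],"claw": -1},
    {"linear": [0,0,-1],"rotation": [0,0,0],"claw": -1},
    {"linear": [0,0,-1],"rotation": [0,0,0],"claw": -1},
    {"linear": [0,0,-1],"rotation": [0,0,0],"claw": -1},
    {"linear": [0,1,0],"rotation": [0,0,0],"claw": -1},
    {"linear": [0,1,0],"rotation": [0,0,0],"claw": -1},
    {"linear": [0,1,0],"rotation": [0,0,0],"claw": -1},
    {"linear": [0,1,0],"rotation": [0,0,0],"claw": -1},
    {"linear": [0,1,0],"rotation": [0,0,0],"claw": -1},
  ],
)

```text
clock: 22.7
position: [0.5045, -0.1449, 0.2553]
orientation: [-180.0, -0.2, -0.6]
ft_force: [-0.2, -0.1, -0.7]
finger_gap: -0.0004
```

play_rows(
  plan=[
    {"linear": [-0.5,1,0],"rotation": [0,0,0],"claw": -1},
    {"linear": [-0.5,1,0],"rotation": [0,0,0],"claw": -1},
    {"linear": [-0.5,1,0],"rotation": [0,0,0],"claw": -1},
    {"linear": [-0.5,1,0],"rotation": [0,0,0],"claw": -1},
    {"linear": [-0.5,1,0],"rotation": [0,0,0],"claw": -1},
    {"linear": [-0.5,1,0],"rotation": [0,0,0],"claw": -1},
    {"linear": [-0.5,1,0],"rotation": [0,0,0],"claw": -1},
    {"linear": [-0.5,1,0],"rotation": [0,0,0],"claw": -1},
    {"linear": [0,1,0],"rotation": [0,0,0],"claw": -1},
    {"linear": [0,1,0],"rotation": [0,0,0],"claw": -1},
    {"linear": [0,1,0],"rotation": [0,0,0],"claw": -1},
    {"linear": [0,0,0],"rotation": [0,0,0],"claw": -1},
  ],
)

```text
clock: 23.9
position: [0.4193, -0.3761, 0.2597]
orientation: [-180.0, -0.3, -0.6]
ft_force: [-0.4, -0.4, -0.3]
finger_gap: 0.0001
```

Run:
```python
from plant import r
from h import *
import cv2
s=r.observe();print(s["clock"],s["position"],s["ft_force"])
c=r.camera("top"); f=c["frame"]; cv2.imwrite("pics/end_top.png",f[:,:,::-1])
g=f.astype(int).mean(2).round().astype(int)
# pack top expected corners at z=.108 vs .120
for z in(.108,.120):
    print(z,proj(c,[[.501-.012,-.0473,z],[.501+.022,-.0473,z],[.506,-.0273,z],[.506,-.0673,z]]).round(1).tolist())
print("col292 r205-245",g[205:245,292]); print("row228 c276-312",g[228,276:312])
old=cv2.imread("pics/top0.png")[:,:,::-1]
for n,(u,v,w) in dict(dropper=(251,302,14),flask=(232,143,22),beaker=(309,130,20),busy=(373,222,25),small=(190,292,14)).items():
    print(n,np.abs(old[v-w:v+w,u-w:u+w].astype(int)-f[v-w:v+w,u-w:u+w]).mean().round(1))
c=r.camera("side"); g=c["frame"].astype(int).mean(2).round().astype(int)
for z in(.108,.120): print("side",z,proj(c,[[.5,-.0673,z],[.5,-.0273,z]]).round(1).tolist())
u=int(proj(c,[[.504,-.0673,.108]])[0,0]); print("side col",u,"rows188-232",g[188:232,u])
```

```text
23.9 [ 0.41927491 -0.37605685  0.2597042 ] [-0.44147152 -0.38805521 -0.31580638]
0.108 [[295.1, 238.9], [294.7, 218.8], [283.0, 229.0], [306.7, 228.6]]
0.12 [[295.4, 238.3], [295.0, 218.0], [283.2, 228.3], [307.2, 227.9]]
col292 r205-245 [ 81  80  81  81  81  81  82  99 106 110 105  59  23  18  47  53  35  20
  18  17  16  16  16  17  18  17  17  15  16  17  20  36  55  53  44  39
  41  36  21  11]
row228 c276-312 [106 109 105  78  38  17  28  41  51  55  44  26  18  17  17  16  17  17
  17  17  17  16  17  18  16  17  17  19  39  53  53  35  16  39  89 107]
dropper 13.9
flask 3.9
beaker 3.5
busy 19.4
small 2.8
side 0.108 [[268.1, 207.7], [263.7, 198.7]]
side 0.12 [[268.0, 201.7], [263.6, 192.9]]
side col 270 rows188-232 [110 114 118 108  91  83  84  81  82  83  77  49  21  12  10  12  12  12
  27  45  54  56  55  55  55  55  55  55  56  55  51  63 102 123 125 123
 123 123 122 123 124 122 124 123]
```

Run:
```python
from plant import r
import cv2
for n,S in dict(top=dict(dropper=(251,302,11),busy=(373,222,22)),side=dict(dropper=(202,222,18),busy=(298,270,28))).items():
    f=cv2.cvtColor(r.camera(n)["frame"],cv2.COLOR_RGB2GRAY); o=cv2.imread(f"pics/{n}0.png",0)
    for k,(u,v,w) in S.items():
        m=cv2.matchTemplate(f[v-w-8:v+w+8,u-w-8:u+w+8],o[v-w:v+w,u-w:u+w],cv2.TM_CCOEFF_NORMED)
        _,s,_,p=cv2.minMaxLoc(m); print(n,k,"shift",p[0]-8,p[1]-8,"score",round(s,2))
```

```text
top dropper shift 0 0 score 0.9
top busy shift 0 0 score 0.88
side dropper shift 0 0 score 0.97
side busy shift 0 0 score 0.81
```

```bash
python3 -c "
from plant import r
print(r.sign_off())"
```

```text
the job is handed in; nothing more can be done
None
```

The flat pack is out of the pump and latched in the empty charger, tab towards the cut-out, and the job is handed in at about 24 s. I pinched the tab, lifted the pack straight out and lowered it in without any contact force. Then I let go and pressed its top down with the shut fingers.

- **Latched:** after pressing, there was no force on the fingers at 114 mm, where an unlatched pack would push back. The side image puts the pack's top edge at about 108–109 mm (latched is 108 mm).
- **Other items:** template matches show the dropper and the busy charger unmoved (0-pixel shift). The flask and beaker areas barely changed between pictures. The gripper was shut and clear of everything at the end.

Two readings did not match what I expected:
- **Grip gap:** it read 37 mm on the pinched pack instead of 40–41 mm. The lift still met no latch resistance.
- **Pressing force:** it was 14–17 N on the way down, but the last step pushed just past the snap onto the floor stop and peaked at about 33 N. That is close to, but under, the 25 + 11 N limit. The force is only reported at the end of each row, so a brief higher value could have gone unseen.

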